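# Stack the inspected device cans in the tilting bins

## Task

Clear the inspected device cans into the tilting bins: those with a red dot into the red-rimmed bin, those with a green dot into the green-rimmed bin. In each bin lay the large can down first and the small one squarely on top of it, both flat on the slope, dot up, with the header end pushed down against the backstop. Set them down, do not drop them, and leave the plier, the ceramic ring and the orange boot where they are.

Things in the scene. Friction and masses are not known exactly. Their poses are not given: they have to be found in the camera images.
- large_red: large flat titanium can, red dot on top, clear header at one end. 68 mm long (x; the last 14 mm at +x is the header, 46 wide), 54 wide (y), 12 thick, 75 g. Straight sides to grip across y from x = -20 to +20 mm. Origin: centre of the underside; x points to the header, z up out of the dotted face. Starts flat on the bench, dot up, header within 0.9 rad of straight away from the robot (+x).
- small_red: small flat titanium can, red dot on top, clear header at one end. 48 mm long (x; the last 11 mm at +x is the header, 34 wide), 42 wide (y), 9 thick, 32 g. Straight sides to grip across y from x = -13 to +13 mm. Origin: centre of the underside; x points to the header, z up out of the dotted face. Starts flat on the bench, dot up, header within 0.9 rad of straight away from the robot (+x).
- large_green: large flat titanium can, green dot on top, clear header at one end. 68 mm long (x; the last 14 mm at +x is the header, 46 wide), 54 wide (y), 12 thick, 75 g. Straight sides to grip across y from x = -20 to +20 mm. Origin: centre of the underside; x points to the header, z up out of the dotted face. Starts flat on the bench, dot up, header within 0.9 rad of straight away from the robot (+x).
- small_green: small flat titanium can, green dot on top, clear header at one end. 48 mm long (x; the last 11 mm at +x is the header, 34 wide), 42 wide (y), 9 thick, 32 g. Straight sides to grip across y from x = -13 to +13 mm. Origin: centre of the underside; x points to the header, z up out of the dotted face. Starts flat on the bench, dot up, header within 0.9 rad of straight away from the robot (+x).
- red_bin: fixed tilted steel tray, red rims. Floor 130 mm long (x), 140 wide inside (y), 15 deg down, away from the robot, to the backstop: a wall 38 mm high (rim 42) across the low end. Sides 21 mm high, 40 in the last 30 mm; high end open. Origin: on the floor's surface at the foot of the backstop, midway across, 24 mm above the bench; x down the slope (floor: x = -130 to 0), z square to the floor.
- green_bin: fixed tilted steel tray, green rims. Floor 130 mm long (x), 140 wide inside (y), 15 deg down, away from the robot, to the backstop: a wall 38 mm high (rim 42) across the low end. Sides 21 mm high, 40 in the last 30 mm; high end open. Origin: on the floor's surface at the foot of the backstop, midway across, 24 mm above the bench; x down the slope (floor: x = -130 to 0), z square to the floor.
- insulator: bystander: white ceramic insulator ring lying flat on the bench, 32 mm outside, 18 mm hole, 12 mm high; origin at the centre of its underside. Leave it alone.
- boot: bystander: orange silicone test boot, a stepped round sleeve standing on its wide end, 41 mm across, 48 mm high; origin at the centre of its underside. Leave it alone.
- plier: bystander: chrome flat-nose plier lying flat, 139 mm long by 48 mm, 10 mm high; origin under it, 56 mm behind the jaw tips; x points to the jaws. Leave it alone.

How it is judged (in metres and radians):
At the end, for the whole second after the job is handed in: In each bin: large can of its colour flat on the floor, small one flat on it, side to side within 12 mm of its middle; both dot up, header down the slope, within 8 mm of the backstop and 0.2 rad of square to it (flat: 3 mm, 0.08 rad); all at rest and released (x of large_red in the frame of red_bin between -0.042 and -0.03 m and y of large_red in the frame of red_bin between -0.046 and 0.046 m and z of large_red in the frame of red_bin between -0.003 and 0.003 m and x of small_red in the frame of red_bin between -0.032 and -0.02 m and z of small_red in the frame of large_red between 0.01 and 0.0145 m and y of small_red in the frame of large_red between -0.012 and 0.012 m and angle between the x axis of each of large_red, small_red and the x axis of red_bin, either way round below 0.2 rad and angle between the z axis of each of large_red, small_red and the z axis of red_bin, either way round below 0.08 rad and angle between each of large_red, small_red, large_green, small_green's own x axis and vertical above 1.7 rad and angle between each of large_red, small_red, large_green, small_green's own z axis and vertical below 0.6 rad and linear speed of each of large_red, small_red, large_green, small_green below 0.01 m/s and contact force between each of large_red, small_red, large_green, small_green and the fingers below 0.05 N and x of large_green in the frame of green_bin between -0.042 and -0.03 m and y of large_green in the frame of green_bin between -0.046 and 0.046 m and z of large_green in the frame of green_bin between -0.003 and 0.003 m and x of small_green in the frame of green_bin between -0.032 and -0.02 m and z of small_green in the frame of large_green between 0.01 and 0.0145 m and y of small_green in the frame of large_green between -0.012 and 0.012 m and angle between the x axis of each of large_green, small_green and the x axis of green_bin, either way round below 0.2 rad and angle between the z axis of each of large_green, small_green and the z axis of green_bin, either way round below 0.08 rad); the robot touches nothing.
It fails at once if a can is dropped or thrown: it moves faster than 0.7 m/s (a fall of 25 mm) out of the gripper ((linear speed of large_red above 0.7 m/s and contact force between large_red and the fingers below 0.05 N) or (linear speed of small_red above 0.7 m/s and contact force between small_red and the fingers below 0.05 N) or (linear speed of large_green above 0.7 m/s and contact force between large_green and the fingers below 0.05 N) or (linear speed of small_green above 0.7 m/s and contact force between small_green and the fingers below 0.05 N)).
It fails at once if the ceramic ring is shifted more than 25 mm (distance of insulator from where it was at the start of the episode above 0.025 m).
It fails at once if the orange boot is shifted more than 25 mm (distance of boot from where it was at the start of the episode above 0.025 m).
It fails at once if the plier is shifted more than 25 mm (distance of plier from where it was at the start of the episode above 0.025 m).
It also fails if it takes over 115 s, if anything falls off the work surface, if the arm or the gripper's body presses on something with over 40 N, if the wrist force passes 120 N, or if a joint passes its speed limit or range.

## Robot

A 6-joint arm with a two-finger parallel gripper is mounted at the origin on the work surface. World frame = base frame: x ahead of the robot, y to its left, z up, the work surface at z = 0. Lengths are in m, angles in degrees, forces in N, time in s.
With the tool pointing down it reaches from about 0.425 to 0.95 m from the base axis. Payload 14.7 kg.
Tool frame: the origin (TCP) lies at the very end of the fingers, on their centre line; the grasp point (between the pads) lies 19 mm behind it (pinch_z is the z of the grasp point in the tool frame, in m); z points along the fingers, y is the direction in which the jaws open and shut (so a half turn about z gives the same grasp; the last joint's range is limited). The gripper opens to 85 mm and grips with 20 to 120 N. Pads are 22 mm wide; open, the fingers measure 114 mm over their backs; the gripper's body (76 mm by 85 mm) begins 54 mm behind the grasp point. The pads swing forward as they close: fully open they stand 13 mm farther back than shut.
Start: joints at [-69.076, 27.513, 91.461, -0, 61.026, -2.67], TCP at [0.26, -0.596, 0.231] pointing down, gripper open.
Joint ranges: [-157.49, 157.49], [-46.99, 117.5], [13.45, 153.17], [-89.5, 269.5], [5.16, 153.95], [-167.48, 167.48]. Speed limits (degrees/s): [108.29, 108.29, 136.94, 172.46, 172.46, 172.46].

## Interface

Orientations are given as a 3x3 rotation matrix whose columns are the frame's x, y, z axes.
In Python, from cell import observe, capture, camera_params, hand_in, pinch_z gives the robot as it stands. The module is installed in compiled form; this text tells all that it offers.
- The arm moves only by the tool step_arm, never from a script. Its argument "rows" is one flat list of numbers, 7 for each row, row after row: the shift along the tool's x, y, z in units of 40 mm (1.0 is 40 mm), then the turn, a rotation vector about the tool's x, y, z in units of 6 degrees (1.0 is 6 degrees), then the opening, from 0 (shut) to 1 (fully open). A call has exactly 10 rows; each row shifts and turns the pose as measured when the row begins, along the tool's axes as they then stand; what a row does not reach is not made up. A row lasts 1/8 s, in which the tool goes at most 62.5 mm and 10.7 degrees, less where a joint would pass 70% of its speed; a pose out of reach is approached as far as the arm can. A call is refused whole if a number of a shift passes 1 or a number of a turn 1, either way. A call with a gripper value outside its range is refused whole. The fingers move at their own pace and stop on an object; "force" is the grip in N (left out, the last holds). Time passes only in rows, so rows that do not move let the fingers close, or fill a call up. It gives the time, the measured TCP pose, the force and the opening at its end, in the units of the state.
- observe(): the state, without advancing time (a new reading comes with each control period).
- capture(name): name is "side" or "top"; returns the picture (420x560x3 uint8, red, green, blue); there is no depth.
- camera_params(name): a dict with "intrinsics" (3x3 intrinsics, pixels), "k1" (the pictures are not rectified: a ray, as slopes to the right and down, at radius r is drawn at 1 + k1 r^2 times it, then the intrinsics apply), "origin" and "orientation" of the camera in the world. Camera axes: x right, y up, looking along -z (the intrinsics and any distortion apply to the point x, -y, -z); pixel columns grow to the right and rows downward; lengths in m; the calibration is good to about 2 mm. A picture is of the moment at which its call begins. camera_params takes no time and is no camera call.
- hand_in(): hands the job in, once; it reports no verdict.
The state is a dict: "time_s": time; "qpos": joint angles; "joint_velocities": joint speeds; "joint_efforts": joint torques, N m; "tcp_pos": TCP position; "tool_rot": TCP orientation; "wrist_force": force on the tool from outside, world axes, zero at the start; "wrist_torque": the same for the moment, N m; "grip_width": finger opening in m.
Only numpy, scipy, OpenCV 4.12 (cv2) and the standard library are available. Lean on these libraries where they do the work, as an engineer would, in place of code of your own. Each camera call takes 0.05 s, during which the arm holds its last target. There are 200 camera calls.

## Working session

There is one attempt and no reset: what is moved stays moved. The work goes in short steps, Python scripts to look and compute and a tool call to move; the robot and the scene stay as the last step left them, time stands still between calls to the robot, and variables do not carry over. Pictures are saved under pics/ and viewed, about 12 in all and at most 16, crops included, and the job is handed in when it is done.

Besides the shell and the picture viewer there is one more tool, called after "Call:" as name(argument=value, ...) on one line, values as JSON. step_arm: Moves the arm, as the interface text tells. Its arguments: {"type":"object","properties":{"rows":{"type":"array"},"force":{"type":"number"}},"required":["rows"]}

```bash
mkdir -p pics; python3 - <<'E'
from cell import *
import cv2, numpy as np
np.set_printoptions(precision=4,suppress=True)
for n in("top","side"):
    im=capture(n); cv2.imwrite(f"pics/{n}0.png",im[:,:,::-1]); print(n,camera_params(n))
print(observe(),pinch_z)
E
```

```text
top {'intrinsics': array([[384.0975,   0.    , 276.0879],
       [  0.    , 384.0975, 204.1877],
       [  0.    ,   0.    ,   1.    ]]), 'k1': -0.1098685530958732, 'origin': array([ 0.4236, -0.0039,  0.9059]), 'orientation': array([[ 0.0101,  0.9859, -0.1669],
       [-0.9998,  0.0067, -0.0208],
       [-0.0194,  0.1671,  0.9858]])}
side {'intrinsics': array([[405.3941,   0.    , 283.5383],
       [  0.    , 405.3941, 213.5753],
       [  0.    ,   0.    ,   1.    ]]), 'k1': -0.10653441446696385, 'origin': array([0.1623, 0.5813, 0.9275]), 'orientation': array([[-0.831 ,  0.4286, -0.3544],
       [-0.5561, -0.6497,  0.5182],
       [-0.0082,  0.6278,  0.7783]])}
{'time_s': 0.1, 'qpos': array([-69.0772,  27.5461,  91.4885,  -0.0009,  61.0244,  -2.6705]), 'joint_velocities': array([ 0.0318, -0.1516, -0.1475,  0.0473,  0.0957,  0.0392]), 'joint_efforts': array([  0.0002, -95.2259, -43.104 ,  -0.0001,   0.0053,  -0.    ]), 'tcp_pos': array([ 0.26  , -0.5953,  0.2307]), 'tool_rot': array([[ 0.9164,  0.4002, -0.0004],
       [ 0.4002, -0.9164,  0.001 ],
       [ 0.    , -0.001 , -1.    ]]), 'wrist_force': array([ 0.4578,  0.0906, -0.9525]), 'wrist_torque': array([-0.0166,  0.0114, -0.0768]), 'grip_width': 0.08536448336039544} -0.0187
```

View pics/top0.png

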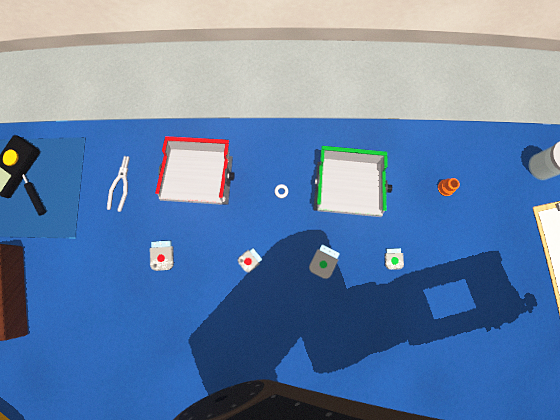

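View pics/side0.png

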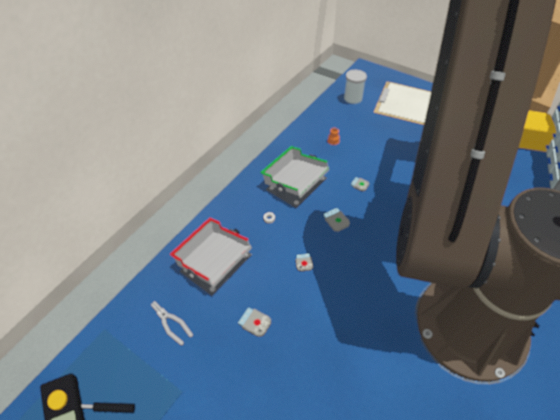

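```bash
cat > h.py <<'E'
from cell import *
import cv2, numpy as np
np.set_printoptions(precision=4,suppress=True)
def ray(n,uv):
    c=camera_params(n);K=np.array(c["intrinsics"])
    uv=np.asarray(uv,float).reshape(-1,1,2)
    p=cv2.undistortPoints(uv,K,np.array([c["k1"],0,0,0.]))[:,0]
    d=np.c_[p[:,0],-p[:,1],-np.ones(len(p))]@np.array(c["orientation"]).T
    return np.array(c["origin"]),d
def onz(n,uv,z):
    o,d=ray(n,uv); return (o+d*((np.broadcast_to(z,len(d))-o[2])/d[:,2])[:,None])
def proj(n,P):
    c=camera_params(n);K=np.array(c["intrinsics"])
    q=(np.asarray(P,float).reshape(-1,3)-c["origin"])@np.array(c["orientation"]);q[:,1:]*=-1
    return cv2.projectPoints(q,np.zeros(3),np.zeros(3),K,np.array([c["k1"],0,0,0.]))[0][:,0]
E
python3 - <<'E'
from h import *
im=cv2.imread("pics/top0.png"); hsv=cv2.cvtColor(im,cv2.COLOR_BGR2HSV)
def mask(lo,hi): return cv2.inRange(hsv,np.array(lo),np.array(hi))
red=mask((0,140,90),(5,255,255))|mask((172,140,90),(180,255,255)); grn=mask((45,120,60),(80,255,255))
grey=cv2.inRange(hsv,np.array((0,0,40)),np.array((180,110,255)))
for nm,(u,v),h,L in(("LR",(161,257),.012,.068),("SR",(248,261),.009,.048),("LG",(323,262),.012,.068),("SG",(395,260),.009,.048)):
    w=np.zeros_like(red);cv2.circle(w,(u,v),24,255,-1)
    col=red if nm[1]=="R" else grn
    ys,xs=np.nonzero(col&w);dot=onz("top",[[xs.mean(),ys.mean()]],h)[0]
    m=cv2.morphologyEx((grey|col)&w,cv2.MORPH_CLOSE,np.ones((3,3)))
    c=max(cv2.findContours(m,cv2.RETR_EXTERNAL,cv2.CHAIN_APPROX_NONE)[0],key=cv2.contourArea)
    P=onz("top",c[:,0],h)[:,:2]
    r=cv2.minAreaRect((P*1000).astype(np.float32))
    print(nm,"dot",dot,len(xs),"rect",r)
for nm,col in(("R",red),("G",grn)):
    w=np.zeros_like(red)
    if nm=="R": w[125:215,145:240]=255
    else: w[135:225,305:400]=255
    c=np.argwhere((col&w)>0); print(nm,c.min(0),c.max(0),len(c))
a=cv2.resize(im[125:285,90:250],None,fx=3.7,fy=3.7,interpolation=cv2.INTER_CUBIC)
cv2.imwrite("pics/a.png",cv2.resize(im[130:280,140:270],None,fx=4,fy=4,interpolation=cv2.INTER_CUBIC))
cv2.imwrite("pics/b.png",cv2.resize(im[135:285,300:430],None,fx=4,fy=4,interpolation=cv2.INTER_CUBIC))
E
```

```text
LR dot [0.4455 0.2853 0.012 ] 44 rect ((451.2997741699219, 284.52642822265625), (69.45748901367188, 55.98971176147461), 6.638545036315918)
SR dot [0.4413 0.0803 0.009 ] 43 rect ((444.0294494628906, 76.07474517822266), (43.72151184082031, 49.062278747558594), 40.03113555908203)
LG dot [ 0.4358 -0.0941  0.012 ] 42 rect ((441.26171875, -96.67903137207031), (54.46446228027344, 69.43582916259766), 63.29795455932617)
SG dot [ 0.445  -0.2611  0.009 ] 42 rect ((449.1487731933594, -260.923828125), (42.63711929321289, 49.40214920043945), 88.44416809082031)
R [137 155] [197 228] 623
G [146 317] [210 387] 632
```

View pics/a.png

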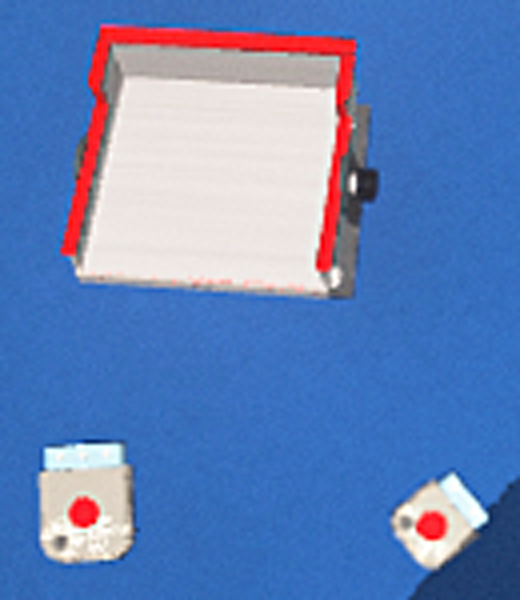

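View pics/b.png

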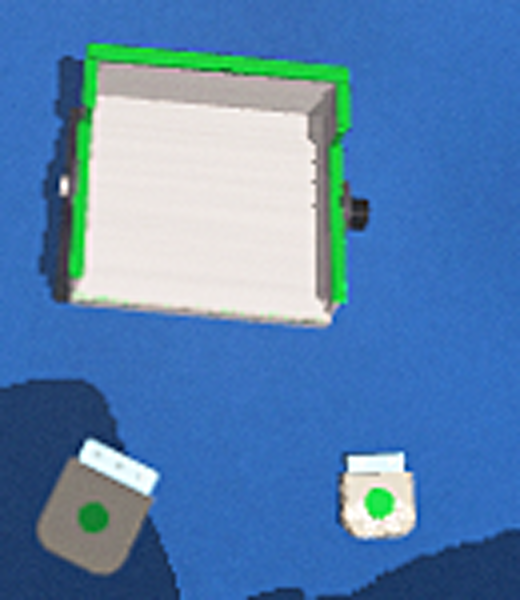

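```bash
python3 - <<'E'
from h import *
A=lambda p:np.array(p)/4+(140-.375,130-.375)
B=lambda p:np.array(p)/4+(300-.375,135-.375)
ang=lambda l,r:np.degrees(np.arctan2(*( (l-r)[[0,1]]*[-1,1])))
for nm,f,pts,h in(("LR",A,[(45,448),(123,444),(40,473),(132,465)],.012),("SR",A,[(449,474),(488,523),(425,482),(473,540)],.009),
 ("LG",B,[(85,438),(160,470),(77,455),(152,500)],.012),("SG",B,[(347,456),(404,453),(342,476),(415,474)],.009)):
    P=onz("top",f(pts),h)[:,:2]; print(nm,P*1e3//.1/10, "yaw",ang(P[0],P[1]),ang(P[2],P[3]))
s,c=np.sin(np.radians(15)),np.cos(np.radians(15))
for nm,f,foot,front,rim in(("R",A,[(118,76),(338,88)],[(78,278),(325,292)],[(112,45),(345,53)]),("G",B,[(95,97),(312,113)],[(72,300),(330,322)],[(96,65),(338,85)])):
    a=onz("top",f(foot),.024);b=onz("top",f(front),.024+.13*s);r=onz("top",f(rim),.024+.038*c)
    for q in(a,b,r): print(nm,q*1e3//.1/10,"yaw",ang(q[0],q[1]),"mid",q.mean(0),"w",np.linalg.norm(q[0]-q[1]))
E
```

```text
LR [[482.9 310.6]
 [486.  263.4]
 [468.1 312.8]
 [473.8 257.4]] yaw 3.7403480133201366 5.796774058193139
SR [[471.1  70.4]
 [443.   47.2]
 [466.3  84.4]
 [433.1  55.8]] yaw -50.485854643924995 -49.28748452200665
LG [[ 481.6  -89.9]
 [ 463.3 -133.3]
 [ 471.7  -85.2]
 [ 446.  -128.4]] yaw -22.845283528943696 -30.72677690310193
SG [[ 471.9 -243.6]
 [ 473.7 -277.5]
 [ 460.3 -240.3]
 [ 461.5 -283.6]] yaw 3.017784728221079 1.5584280698982116
R [[707.9 276.   24. ]
 [700.  140.8  24. ]] yaw -3.3667413741399823 mid [0.704  0.2084 0.024 ] w 0.13538058029535105
R [[577.  281.2  57.6]
 [569.9 138.5  57.6]] yaw -2.8788872794396094 mid [0.5735 0.2099 0.0576] w 0.14288357862840848
R [[715.1 269.2  60.7]
 [709.6 131.5  60.7]] yaw -2.2828466143610653 mid [0.7124 0.2004 0.0607] w 0.13778674202050667
G [[ 682.9  -96.7   24. ]
 [ 674.3 -226.1   24. ]] yaw -3.8121307206729216 mid [ 0.6787 -0.1614  0.024 ] w 0.12977625030873047
G [[ 555.5  -78.9   57.6]
 [ 544.  -223.4   57.6]] yaw -4.552031519263914 mid [ 0.5498 -0.1511  0.0576] w 0.14501114939598625
G [[ 691.1  -93.6   60.7]
 [ 680.7 -232.7   60.7]] yaw -4.31320914546239 mid [ 0.686  -0.1631  0.0607] w 0.13941763571491114
```

```bash
cat > g.py <<'E'
from h import *
from scipy.spatial.transform import Rotation as Ro
import sys
cans=dict(LR=(.4508,.2843,5),SR=(.443,.0768,-50),LG=(.442,-.0963,-26.7),SG=(.4488,-.2612,2))
bins=dict(R=(.702,.2035,-3),G=(.677,-.162,-4.3))
def canpose(k,z):
    x,y,a=cans[k]; return np.array([x,y,z]),Ro.from_euler('z',a,degrees=True).as_matrix()@np.diag([1,-1,-1.])
def binpose(k,x,y,z):
    bx,by,a=bins[k]; R=(Ro.from_euler('z',a,degrees=True)*Ro.from_euler('y',15,degrees=True)).as_matrix()
    return np.array([bx,by,.024])+R@[x,y,z], R@np.diag([1,-1,-1.])
def go(p,R):
    s=observe(); T=s["tool_rot"]
    print("t",s["time_s"],"tcp",s["tcp_pos"],"F",s["wrist_force"],"w",s["grip_width"])
    print("shift(now axes)",T.T@(p-s["tcp_pos"])/.04,"shift(after turn)",R.T@(p-s["tcp_pos"])/.04,"turn",Ro.from_matrix(T.T@R).as_rotvec(degrees=True)/6)
a=sys.argv
if len(a)>1:
    k=a[1]; go(*(canpose(k,float(a[2])) if k in cans else binpose(k,*map(float,a[2:5]))))
E
python3 g.py LG .1
```

```text
t 0.1 tcp [ 0.26   -0.5953  0.2307] F [ 0.4578  0.0906 -0.9525] w 0.08536448336039544
shift(now axes) [ 9.1621 -9.6091  3.2789] shift(after turn) [ -1.5419 -13.1897   3.2687] turn [-0.0093  0.004   8.3823]
```

Call:
step_arm(rows=[0,0,0.2,0,0,0.9,1,0,0,0.2,0,0,0.9,1,0,0,0.2,0,0,0.9,1,0,0,0.2,0,0,0.9,1,0,0,0.2,0,0,0.9,1,0,0,0.2,0,0,0.9,1,0,0,0.2,0,0,0.9,1,0,0,0.2,0,0,0.9,1,0,0,0.2,0,0,0.9,1,0,0,0.2,0,0,0.3,1])

```text
time_s: 1.35
tcp_pos: [0.2592, -0.5931, 0.1453]
tool_rot: [[0.879, -0.476, -0.002], [-0.476, -0.879, 0.006], [-0.005, -0.004, -1.0]]
wrist_force: [-0.2, -0.5, -0.2]
grip_width: 0.0855
```

Call:
step_arm(rows=[0,-1,0,0,0,0,1,0,-1,0,0,0,0,1,0,-1,0,0,0,0,1,0,-1,0,0,0,0,1,0,-1,0,0,0,0,1,0,-1,0,0,0,0,1,0,-1,0,0,0,0,1,0,-1,0,0,0,0,1,0,-1,0,0,0,0,1,0,0,0,0,0,0,1])

```text
time_s: 2.6
tcp_pos: [0.4333, -0.266, 0.144]
tool_rot: [[0.885, -0.466, -0.003], [-0.466, -0.885, 0.008], [-0.006, -0.005, -1.0]]
wrist_force: [-0.2, 0.1, -0.0]
grip_width: 0.0856
```

```bash
python3 g.py LG .05
```

```text
t 2.6 tcp [ 0.4333 -0.266   0.144 ] F [-0.1825  0.0841 -0.0223] w 0.08557305594457848
shift(now axes) [-1.7707 -3.8412  2.3809] shift(after turn) [-1.7107 -3.8874  2.3496] turn [-0.0508  0.0593 -0.1844]
```

Call:
step_arm(rows=[-0.3,-0.7,0.1,-0.05,0.06,-0.18,1,-0.3,-0.7,0.2,0,0,0,1,-0.3,-0.7,0.4,0,0,0,1,-0.3,-0.7,0.4,0,0,0,1,-0.3,-0.7,0.4,0,0,0,1,-0.2,-0.3,0.4,0,0,0,1,0,0,0.4,0,0,0,1,0,0,0,0,0,0,1,0,0,0,0,0,0,1,0,0,0,0,0,0,1])

```text
time_s: 3.85
tcp_pos: [0.4425, -0.1008, 0.0501]
tool_rot: [[0.896, -0.444, 0.004], [-0.444, -0.896, -0.003], [0.005, 0.001, -1.0]]
wrist_force: [-0.5, -0.3, -0.1]
grip_width: 0.0851
```

```bash
python3 g.py LG .002;  python3 - <<'E'
from h import *
im=capture("top")[:,:,::-1]; im2=capture("side")[:,:,::-1]
c=lambda i,u,v:cv2.resize(i[v-45:v+45,u-45:u+45],(400,400),interpolation=cv2.INTER_CUBIC)
cv2.imwrite("pics/c.png",np.hstack([c(im,323,255),c(im2,337,215)]))
E
```

```text
t 3.85 tcp [ 0.4425 -0.1008  0.0501] F [-0.4716 -0.2639 -0.0785] w 0.08512108083357657
shift(now axes) [-0.0658 -0.0972  1.2022] shift(after turn) [-0.0607 -0.0954  1.2026] turn [ 0.0112 -0.045   0.057 ]
```

View pics/c.png

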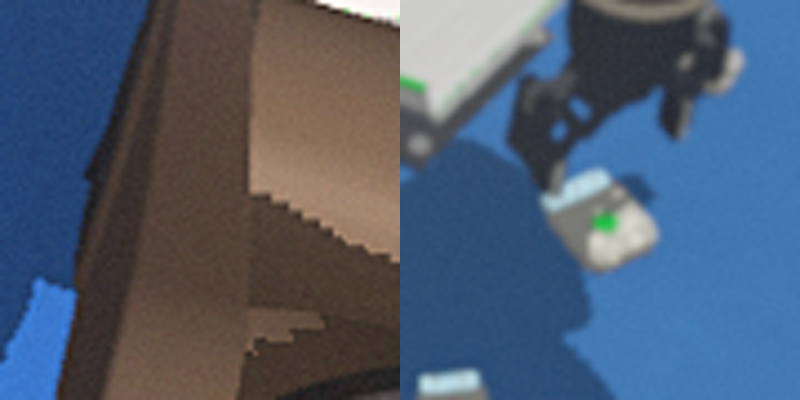

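Call:
step_arm(rows=[-0.06,-0.1,0.3,0,0,0.05,1,0,0,0.3,0,0,0,1,0,0,0.2,0,0,0,1,0,0,0.2,0,0,0,1,0,0,0.1,0,0,0,1,0,0,0.08,0,0,0,1,0,0,0,0,0,0,1,0,0,0,0,0,0,0.5,0,0,0,0,0,0,0.4,0,0,0,0,0,0,0.4], force=30)

```text
time_s: 5.2
tcp_pos: [0.4426, -0.0961, 0.0]
tool_rot: [[0.894, -0.449, 0.005], [-0.449, -0.894, -0.003], [0.006, 0.001, -1.0]]
wrist_force: [0.8, 0.1, -0.4]
grip_width: 0.0531
```

Call:
step_arm(rows=[0,0,0,0,0,0,0.4,0,0,0,0,0,0,0.3,0,0,0,0,0,0,0.2,0,0,0,0,0,0,0.2,0,0,0,0,0,0,0.2,0,0,0,0,0,0,0.2,0,0,0,0,0,0,0.2,0,0,0,0,0,0,0.2,0,0,0,0,0,0,0.2,0,0,0,0,0,0,0.2], force=40)

```text
time_s: 6.45
tcp_pos: [0.4428, -0.0961, 0.0001]
tool_rot: [[0.893, -0.449, 0.005], [-0.449, -0.894, -0.004], [0.006, 0.001, -1.0]]
wrist_force: [-0.3, 0.2, -1.4]
grip_width: 0.0527
```

```bash
python3 g.py LG .002;  python3 g.py G -.04 0 .03; python3 - <<'E'
from h import *
im2=capture("side")[:,:,::-1]
cv2.imwrite("pics/d.png",cv2.resize(im2[170:260,290:380],(500,500),interpolation=cv2.INTER_CUBIC))
E
```

```text
t 6.45 tcp [ 0.4428 -0.0961  0.0001] F [-0.2707  0.2123 -1.3623] w 0.05272084432254119
shift(now axes) [-0.0147  0.0131 -0.047 ] shift(after turn) [-0.015   0.0131 -0.0469] turn [ 0.0084 -0.0578  0.0028]
t 6.45 tcp [ 0.4428 -0.0961  0.0001] F [-0.2707  0.2123 -1.3623] w 0.05272084432254119
shift(now axes) [ 5.2678 -0.8623 -1.5491] shift(after turn) [ 4.6051  1.2037 -2.8699] turn [-0.4689 -2.5235 -3.7121]
```

View pics/d.png

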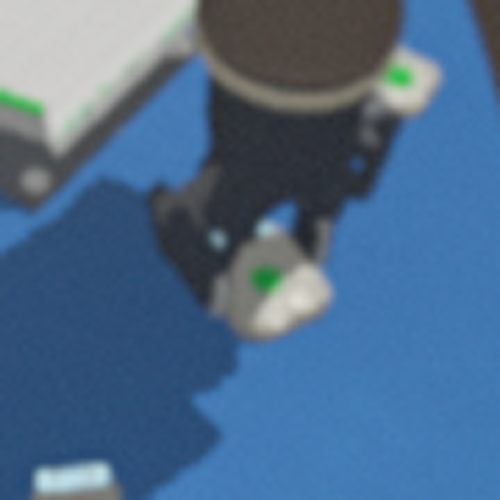

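Call:
step_arm(rows=[0,0,-0.3,0,0,0,0.2,0,0,-0.6,0,0,0,0.2,0,0,-0.7,0,0,0,0.2,0,0,-0.7,0,0,0,0.2,0,0,-0.5,0,0,0,0.2,0,0,-0.1,-0.1,-0.5,-0.7,0.2,0,0,0,-0.1,-0.5,-0.75,0.2,0,0,0,-0.1,-0.5,-0.75,0.2,0,0,0,-0.1,-0.5,-0.75,0.2,0,0,0,-0.1,-0.5,-0.75,0.2])

```text
time_s: 7.75
tcp_pos: [0.4408, -0.0956, 0.1282]
tool_rot: [[0.963, -0.065, -0.26], [-0.063, -0.998, 0.015], [-0.261, 0.002, -0.965]]
wrist_force: [-0.1, 0.3, -1.8]
grip_width: 0.0526
```

```bash
python3 g.py G -.05 0 .05
```

```text
t 7.75 tcp [ 0.4408 -0.0956  0.1282] F [-0.1011  0.2712 -1.791 ] w 0.05263679593355222
shift(now axes) [ 5.2209  1.2622 -0.2924] shift(after turn) [ 5.2326  1.2136 -0.2888] turn [0.0445 0.0171 0.0864]
```

Call:
step_arm(rows=[0.1,0.15,-0.3,0,0,0.08,0.2,0.6,0.15,0,0,0,0,0.2,0.7,0.15,0,0,0,0,0.2,0.7,0.15,0,0,0,0,0.2,0.7,0.15,0,0,0,0,0.2,0.7,0.15,0,0,0,0,0.2,0.7,0.15,0,0,0,0,0.2,0.7,0.15,0,0,0,0,0.2,0.2,0,0,0,0,0,0.2,0,0,0,0,0,0,0.2])

```text
time_s: 9.0
tcp_pos: [0.6451, -0.1661, 0.0998]
tool_rot: [[0.965, -0.096, -0.243], [-0.095, -0.995, 0.014], [-0.243, 0.009, -0.97]]
wrist_force: [-0.3, 0.0, -1.4]
grip_width: 0.0526
```

```bash
python3 g.py G -.045 0 .01
```

```text
t 9.0 tcp [ 0.6451 -0.1661  0.0998] F [-0.2674  0.0159 -1.4049] w 0.05260829406291211
shift(now axes) [ 0.1019 -0.1687  1.3772] shift(after turn) [ 0.1274 -0.1609  1.376 ] turn [ 0.0365 -0.1512 -0.2147]
```

Call:
step_arm(rows=[0,-0.15,0.3,0.03,-0.15,-0.2,0.2,0,0,0.3,0,0,0,0.2,0,0,0.3,0,0,0,0.2,0,0,0.2,0,0,0,0.2,0,0,0.15,0,0,0,0.2,0,0,0.1,0,0,0,0.2,0,0,0,0,0,0,0.2,0,0,0,0,0,0,0.2,0,0,0,0,0,0,0.2,0,0,0,0,0,0,0.2])

```text
time_s: 10.25
tcp_pos: [0.629, -0.158, 0.0453]
tool_rot: [[0.963, -0.076, -0.259], [-0.073, -0.997, 0.019], [-0.26, 0.0, -0.966]]
wrist_force: [-1.0, 0.1, -0.7]
grip_width: 0.0527
```

```bash
python3 g.py G -.045 0 .002; python3 - <<'E'
from h import *
im=capture("top")[:,:,::-1];im2=capture("side")[:,:,::-1]
cv2.imwrite("pics/e.png",np.hstack([cv2.resize(im2[130:220,250:340],(400,400),interpolation=cv2.INTER_CUBIC),cv2.resize(im[135:225,305:395],(400,400),interpolation=cv2.INTER_CUBIC)]))
E
```

```text
t 10.25 tcp [ 0.629  -0.158   0.0453] F [-0.9591  0.0919 -0.6631] w 0.052741461577847294
shift(now axes) [0.1757 0.0086 0.1515] shift(after turn) [0.1755 0.0088 0.1518] turn [ 0.002   0.0123 -0.0082]
```

View pics/e.png

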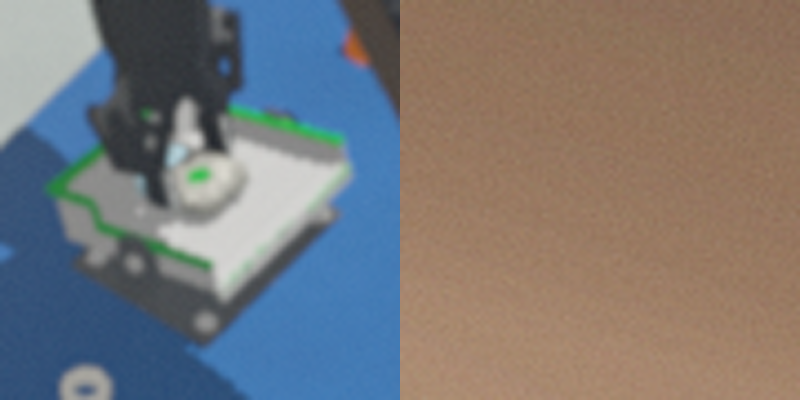

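Call:
step_arm(rows=[0,0,0.04,0,0,0,0.2,0,0,0.04,0,0,0,0.2,0,0,0.03,0,0,0,0.2,0,0,0.03,0,0,0,0.2,0,0,0.02,0,0,0,0.2,0,0,0,0,0,0,0.2,0,0,0,0,0,0,0.2,0,0,0,0,0,0,0.2,0,0,0,0,0,0,0.2,0,0,0,0,0,0,0.2])

```text
time_s: 11.6
tcp_pos: [0.6272, -0.1579, 0.0386]
tool_rot: [[0.963, -0.076, -0.259], [-0.073, -0.997, 0.019], [-0.26, 0.0, -0.966]]
wrist_force: [0.5, -0.2, -0.8]
grip_width: 0.0525
```

```bash
python3 g.py G -.034 0 0
```

```text
t 11.6 tcp [ 0.6272 -0.1579  0.0386] F [ 0.461  -0.159  -0.7593] w 0.05254356820214894
shift(now axes) [0.4514 0.0085 0.0295] shift(after turn) [0.4514 0.0089 0.0301] turn [ 0.0019  0.0127 -0.0082]
```

Call:
step_arm(rows=[0,0,0.02,0,0,0,0.2,0,0,0.02,0,0,0,0.2,0,0,0.02,0,0,0,0.2,0,0,0,0,0,0,0.2,0.1,0,0,0,0,0,0.2,0.1,0,0,0,0,0,0.2,0.08,0,0,0,0,0,0.2,0,0,0,0,0,0,0.2,0,0,0,0,0,0,0.2,0,0,0,0,0,0,0.2])

```text
time_s: 12.85
tcp_pos: [0.639, -0.1588, 0.0351]
tool_rot: [[0.963, -0.076, -0.258], [-0.073, -0.997, 0.019], [-0.259, 0.001, -0.966]]
wrist_force: [0.5, 0.4, 0.1]
grip_width: 0.0526
```

```bash
python3 g.py G -.034 0 0
```

```text
t 12.85 tcp [ 0.639  -0.1588  0.0351] F [0.4643 0.4063 0.053 ] w 0.05260397776184389
shift(now axes) [0.1435 0.0072 0.0211] shift(after turn) [0.1435 0.0073 0.021 ] turn [ 0.0037 -0.0017 -0.0092]
```

Call:
step_arm(rows=[0,0,0.04,0,0,0,0.2,0,0,0.04,0,0,0,0.2,0,0,0,0,0,0,0.2,0.05,0,0,0,0,0,0.2,0.05,0,0,0,0,0,0.2,0.04,0,0,0,0,0,0.2,0.04,0,0,0,0,0,0.2,0,0,0,0,0,0,0.2,0,0,0,0,0,0,0.2,0,0,0,0,0,0,0.2])

```text
time_s: 14.1
tcp_pos: [0.646, -0.1594, 0.0332]
tool_rot: [[0.963, -0.076, -0.257], [-0.074, -0.997, 0.019], [-0.258, 0.001, -0.966]]
wrist_force: [-0.5, -0.2, 3.4]
grip_width: 0.0526
```

```bash
python3 g.py G -.034 0 0
```

```text
t 14.1 tcp [ 0.646  -0.1594  0.0332] F [-0.5495 -0.1636  3.3508] w 0.05257184161978625
shift(now axes) [-0.0397  0.0061  0.0198] shift(after turn) [-0.0396  0.0061  0.0199] turn [ 0.0045 -0.0124 -0.0122]
```

Call:
step_arm(rows=[0.04,0,0,0,0,0,0.2,0.04,0,0,0,0,0,0.2,0.04,0,0,0,0,0,0.2,0.03,0,0,0,0,0,0.2,0,0,0,0,0,0,0.2,0,0,0,0,0,0,0.2,0,0,0,0,0,0,0.2,0,0,0,0,0,0,0.2,0,0,0,0,0,0,0.2,0,0,0,0,0,0,0.2])

```text
time_s: 15.35
tcp_pos: [0.647, -0.1595, 0.033]
tool_rot: [[0.961, -0.077, -0.267], [-0.074, -0.997, 0.02], [-0.268, 0.0, -0.963]]
wrist_force: [-1.7, -0.1, 3.8]
grip_width: 0.0528
```

```bash
python3 g.py G -.034 0 0
```

```text
t 15.35 tcp [ 0.647  -0.1595  0.033 ] F [-1.6762 -0.1179  3.7723] w 0.052802584348260205
shift(now axes) [-0.0643  0.0064  0.0228] shift(after turn) [-0.0645  0.0062  0.0222] turn [-0.0025  0.0892 -0.0165]
```

Call:
step_arm(rows=[0,0,0,0,0,0,0.65,0,0,0,0,0,0,0.75,0,0,0,0,0,0,0.8,0,0,-0.2,0,0,0,0.8,0,0,-0.5,0,0,0,0.8,0,0,-0.7,0,0,0,0.8,0,0,-0.8,0,0,0,0.9,0,0,-0.8,0,0,0,1,0,0,0,0,0,0,1,0,0,0,0,0,0,1])

```text
time_s: 16.6
tcp_pos: [0.6808, -0.1619, 0.1538]
tool_rot: [[0.961, -0.076, -0.266], [-0.074, -0.997, 0.02], [-0.267, 0.0, -0.964]]
wrist_force: [-0.3, -0.6, -0.2]
grip_width: 0.0854
```

```bash
python3 g.py SG .1; python3 - <<'E'
from h import *
im=capture("top")[:,:,::-1];im2=capture("side")[:,:,::-1]
cv2.imwrite("pics/f.png",np.hstack([cv2.resize(im2[130:220,250:340],(400,400),interpolation=cv2.INTER_CUBIC),cv2.resize(im[135:225,305:395],(400,400),interpolation=cv2.INTER_CUBIC)]))
E
```

```text
t 16.6 tcp [ 0.6808 -0.1619  0.1538] F [-0.3496 -0.6484 -0.2341] w 0.08543441827600942
shift(now axes) [-5.0312  2.9186  2.7873] shift(after turn) [-5.8822  2.2788  1.3445] turn [-0.1425  2.5749 -1.0578]
```

View pics/f.png

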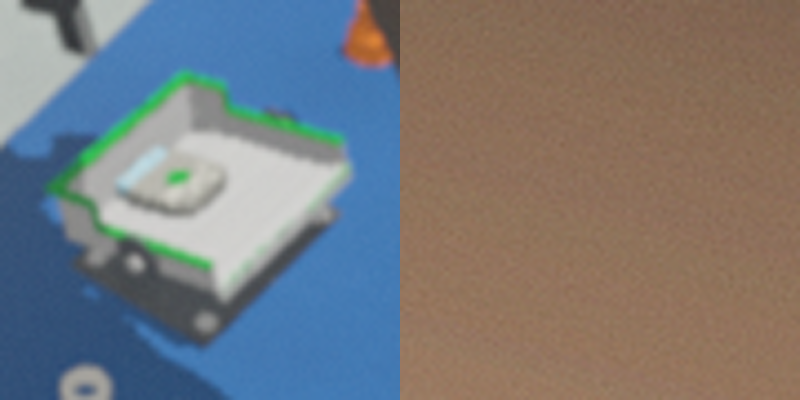

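Call:
step_arm(rows=[-0.3,0.3,-0.2,0,0.5,-0.2,1,-0.6,0.3,-0.1,0,0.5,-0.2,1,-0.7,0.3,0,0,0.5,-0.2,1,-0.7,0.3,0,0,0.5,-0.2,1,-0.7,0.3,0,0,0.5,-0.2,1,-0.7,0.3,0,0,0,0,1,-0.7,0.3,0,0,0,0,1,-0.7,0.2,0,0,0,0,1,-0.3,0,0,0,0,0,1,0,0,0,0,0,0,1])

```text
time_s: 17.95
tcp_pos: [0.4566, -0.2536, 0.1755]
tool_rot: [[0.999, 0.03, -0.01], [0.03, -0.999, 0.018], [-0.01, -0.019, -1.0]]
wrist_force: [0.0, 0.7, 0.7]
grip_width: 0.0854
```

```bash
python3 g.py SG .04
```

```text
t 17.95 tcp [ 0.4566 -0.2536  0.1755] F [0.037  0.6518 0.7389] w 0.08540860301867996
shift(now axes) [-0.1677  0.2466  3.386 ] shift(after turn) [-0.2021  0.182   3.3882] turn [-0.1796  0.094  -0.0463]
```

Call:
step_arm(rows=[-0.2,0.2,0.3,-0.18,0.09,-0.05,1,0,0,0.6,0,0,0,1,0,0,0.7,0,0,0,1,0,0,0.7,0,0,0,1,0,0,0.5,0,0,0,1,0,0,0.3,0,0,0,1,0,0,0.2,0,0,0,1,0,0,0,0,0,0,1,0,0,0,0,0,0,1,0,0,0,0,0,0,1])

```text
time_s: 19.2
tcp_pos: [0.4574, -0.2616, 0.04]
tool_rot: [[0.999, 0.039, 0.006], [0.039, -0.999, -0.004], [0.006, 0.004, -1.0]]
wrist_force: [0.0, -0.5, -0.2]
grip_width: 0.0858
```

```bash
python3 g.py SG .001
```

```text
t 19.2 tcp [ 0.4574 -0.2616  0.04  ] F [ 0.0279 -0.5373 -0.1625] w 0.08577884142542616
shift(now axes) [-0.2207 -0.0212  0.9741] shift(after turn) [-0.2152 -0.0166  0.9755] turn [ 0.0356 -0.0548  0.0397]
```

Call:
step_arm(rows=[-0.11,-0.02,0,0.03,-0.05,0.04,1,-0.11,0,0.3,0,0,0,1,0,0,0.3,0,0,0,1,0,0,0.2,0,0,0,1,0,0,0.1,0,0,0,1,0,0,0.03,0,0,0,1,0,0,0,0,0,0,0.6,0,0,0,0,0,0,0.45,0,0,0,0,0,0,0.3,0,0,0,0,0,0,0.2])

```text
time_s: 20.45
tcp_pos: [0.4483, -0.2614, 0.0011]
tool_rot: [[0.999, 0.034, 0.001], [0.034, -0.999, -0.001], [0.001, 0.001, -1.0]]
wrist_force: [0.4, 0.4, 0.2]
grip_width: 0.0408
```

Call:
step_arm(rows=[0,0,0,0,0,0,0.2,0,0,0,0,0,0,0.1,0,0,0,0,0,0,0.1,0,0,0,0,0,0,0.1,0,0,0,0,0,0,0.1,0,0,0,0,0,0,0.1,0,0,0,0,0,0,0.1,0,0,0,0,0,0,0.1,0,0,0,0,0,0,0.1,0,0,0,0,0,0,0.1])

```text
time_s: 21.7
tcp_pos: [0.4484, -0.2614, 0.0012]
tool_rot: [[0.999, 0.034, 0.001], [0.034, -0.999, -0.001], [0.001, 0.001, -1.0]]
wrist_force: [-0.2, 0.2, 0.1]
grip_width: 0.0411
```

```bash
python3 g.py SG .001;python3 g.py G -.04 0.0003 .06; python3 - <<'E'
from h import *
im2=capture("side")[:,:,::-1]
cv2.imwrite("pics/g.png",cv2.resize(im2[140:230,315:405],(400,400),interpolation=cv2.INTER_CUBIC))
E
```

```text
t 21.7 tcp [ 0.4484 -0.2614  0.0012] F [-0.1586  0.2194  0.1234] w 0.04112141597165997
shift(now axes) [ 0.01   -0.0059  0.0051] shift(after turn) [ 0.01   -0.0058  0.0051] turn [ 0.0118 -0.0133 -0.0052]
t 21.7 tcp [ 0.4484 -0.2614  0.0012] F [-0.1586  0.2194  0.1234] w 0.04112141597165997
shift(now axes) [ 5.2265 -2.3561 -2.2733] shift(after turn) [ 4.1769 -2.9152 -3.4772] turn [ 0.1478 -2.5115  1.0374]
```

View pics/g.png

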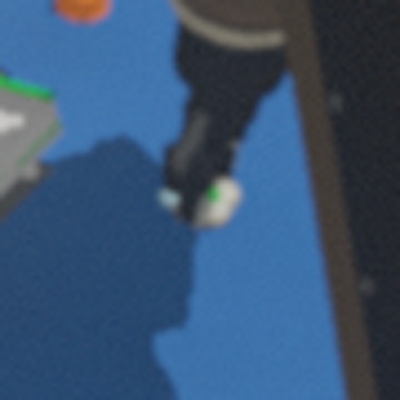

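Call:
step_arm(rows=[0,0,-0.3,0,0,0,0.1,0,0,-0.6,0,0,0,0.1,0,0,-0.7,0,0,0,0.1,0,0,-0.7,0,0,0,0.1,0,0,-0.6,0,0,0,0.1,0,-0.5,-0.3,0.03,-0.5,0.2,0.1,0,-0.6,0,0.03,-0.5,0.2,0.1,0,-0.6,0,0.03,-0.5,0.2,0.1,0,-0.6,0,0.03,-0.5,0.2,0.1,0,-0.5,0,0.03,-0.5,0.2,0.1])

```text
time_s: 23.0
tcp_pos: [0.4489, -0.1477, 0.142]
tool_rot: [[0.963, -0.078, -0.259], [-0.076, -0.997, 0.017], [-0.26, 0.003, -0.966]]
wrist_force: [-0.0, -1.0, 0.0]
grip_width: 0.0405
```

```bash
python3 g.py G -.04 0.0003 .06
```

```text
t 23.0 tcp [ 0.4489 -0.1477  0.142 ] F [-0.0137 -1.0013  0.0161] w 0.04049857074219734
shift(now axes) [ 5.2812 -0.0962 -0.1352] shift(after turn) [ 5.2817 -0.0781 -0.1302] turn [ 0.0223  0.0087 -0.0333]
```

Call:
step_arm(rows=[0.3,-0.05,-0.1,0,0,0,0.1,0.7,0,0,0,0,0,0.1,0.7,0,0,0,0,0,0.1,0.7,0,0,0,0,0,0.1,0.7,0,0,0,0,0,0.1,0.7,0,0,0,0,0,0.1,0.7,0,0,0,0,0,0.1,0.4,0,0.2,0,0,0,0.1,0.1,0,0.2,0,0,0,0.1,0,0,0,0,0,0,0.1])

```text
time_s: 24.25
tcp_pos: [0.6482, -0.1654, 0.0819]
tool_rot: [[0.966, -0.074, -0.248], [-0.073, -0.997, 0.015], [-0.248, 0.004, -0.969]]
wrist_force: [-0.2, 0.2, 0.3]
grip_width: 0.0407
```

```bash
python3 g.py G -.035 0.0003 .02
```

```text
t 24.25 tcp [ 0.6482 -0.1654  0.0819] F [-0.1612  0.2009  0.2768] w 0.04072492805026691
shift(now axes) [ 0.1795 -0.1504  0.7156] shift(after turn) [ 0.1875 -0.1475  0.7141] turn [ 0.0381 -0.1067 -0.0038]
```

Call:
step_arm(rows=[0.07,-0.15,0.1,0.04,-0.1,0,0.1,0.06,0,0.2,0,0,0,0.1,0,0,0.2,0,0,0,0.1,0,0,0.1,0,0,0,0.1,0,0,0.08,0,0,0,0.1,0,0,0,0,0,0,0.1,0,0,0,0,0,0,0.1,0,0,0,0,0,0,0.1,0,0,0,0,0,0,0.1,0,0,0,0,0,0,0.1])

```text
time_s: 25.5
tcp_pos: [0.6456, -0.159, 0.0539]
tool_rot: [[0.963, -0.076, -0.258], [-0.073, -0.997, 0.02], [-0.258, -0.0, -0.966]]
wrist_force: [-0.7, -0.5, -1.3]
grip_width: 0.0405
```

```bash
python3 g.py G -.0214 0.0003 .014
```

```text
t 25.5 tcp [ 0.6456 -0.159   0.0539] F [-0.6922 -0.4751 -1.2965] w 0.040520586684249134
shift(now axes) [0.4208 0.0084 0.1669] shift(after turn) [0.4209 0.0086 0.1667] turn [-0.0037 -0.0049 -0.0052]
```

Call:
step_arm(rows=[0,0,0.06,0,0,0,0.1,0,0,0.05,0,0,0,0.1,0,0,0.04,0,0,0,0.1,0,0,0.03,0,0,0,0.1,0,0,0.03,0,0,0,0.1,0,0,0,0,0,0,0.1,0.1,0,0,0,0,0,0.1,0.1,0,0,0,0,0,0.1,0.05,0,0,0,0,0,0.1,0,0,0,0,0,0,0.1])

```text
time_s: 26.75
tcp_pos: [0.6543, -0.1597, 0.0442]
tool_rot: [[0.964, -0.076, -0.257], [-0.073, -0.997, 0.02], [-0.257, -0.0, -0.966]]
wrist_force: [0.6, -0.3, 3.8]
grip_width: 0.0405
```

```bash
python3 g.py G -.0214 0.0003 .014
```

```text
t 26.75 tcp [ 0.6543 -0.1597  0.0442] F [ 0.573  -0.3175  3.8367] w 0.040487734630632086
shift(now axes) [ 0.1466  0.0081 -0.0103] shift(after turn) [ 0.1465  0.0082 -0.0106] turn [-0.0022 -0.015  -0.0058]
```

In contact at the expected height; slide to the backstop.

Call:
step_arm(rows=[0.06,0,0,0,0,0,0.1,0.06,0,0,0,0,0,0.1,0.05,0,0,0,0,0,0.1,0.05,0,0,0,0,0,0.1,0.04,0,0,0,0,0,0.1,0.03,0,0,0,0,0,0.1,0,0,0,0,0,0,0.1,0,0,0,0,0,0,0.1,0,0,0,0,0,0,0.1,0,0,0,0,0,0,0.1])

```text
time_s: 28.0
tcp_pos: [0.6582, -0.1599, 0.0433]
tool_rot: [[0.959, -0.076, -0.273], [-0.073, -0.997, 0.022], [-0.274, -0.001, -0.962]]
wrist_force: [-0.8, -0.1, 2.8]
grip_width: 0.0406
```

```bash
python3 g.py G -.0214 0.0003 .014
```

```text
t 28.0 tcp [ 0.6582 -0.1599  0.0433] F [-0.8268 -0.1108  2.7898] w 0.04059488588727408
shift(now axes) [ 0.0474  0.0089 -0.0066] shift(after turn) [ 0.0475  0.0089 -0.0058] turn [-0.0129  0.1464 -0.0099]
```

Call:
step_arm(rows=[0,0,0,0,0.15,0,0.1,0,0,0,0,0,0,0.1,0,0,0,0,0,0,0.55,0,0,0,0,0,0,0.65,0,0,0,0,0,0,0.7,0,0,-0.2,0,0,0,0.7,0,0,-0.5,0,0,0,0.8,0,0,-0.7,0,0,0,1,0,0,-0.8,0,0,0,1,0,0,-0.8,0,0,0,1])

```text
time_s: 29.25
tcp_pos: [0.6889, -0.1621, 0.1616]
tool_rot: [[0.963, -0.076, -0.26], [-0.073, -0.997, 0.022], [-0.261, -0.002, -0.965]]
wrist_force: [0.2, -0.1, -0.1]
grip_width: 0.0852
```

```bash
python3 g.py LR .12; python3 - <<'E'
from h import *
im2=capture("side")[:,:,::-1]
cv2.imwrite("pics/i.png",cv2.resize(im2[140:210,255:335],(800,700)[:2],interpolation=cv2.INTER_CUBIC)[:600])
E
```

```text
t 29.25 tcp [ 0.6889 -0.1621  0.1616] F [ 0.209  -0.0885 -0.0685] w 0.08520312930538207
shift(now axes) [ -6.2754 -10.6709   2.7939] shift(after turn) [ -4.9567 -11.6363   1.0407] turn [-0.2238  2.5126 -1.5519]
```

View pics/i.png

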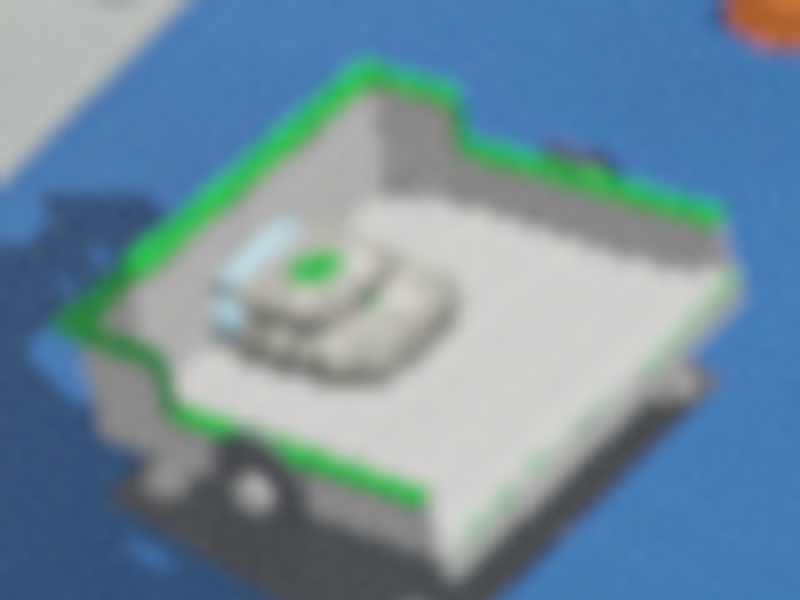

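Call:
step_arm(rows=[-0.3,-0.4,-0.2,-0.04,0.5,-0.3,1,-0.5,-0.7,-0.1,-0.04,0.5,-0.3,1,-0.5,-0.9,0,-0.04,0.5,-0.3,1,-0.5,-0.9,0,-0.04,0.5,-0.3,1,-0.5,-0.9,0,-0.04,0.5,-0.3,1,-0.5,-0.9,0,0,0,0,1,-0.5,-1,0,0,0,0,1,-0.5,-1,0,0,0,0,1,-0.5,-1,0,0,0,0,1,-0.4,-1,0,0,0,0,1])

```text
time_s: 30.55
tcp_pos: [0.4896, 0.1838, 0.1957]
tool_rot: [[0.996, 0.083, 0.025], [0.083, -0.997, 0.0], [0.025, 0.002, -1.0]]
wrist_force: [-0.3, 0.9, -0.8]
grip_width: 0.0854
```

```bash
python3 g.py LR .04
```

```text
t 30.55 tcp [0.4896 0.1838 0.1957] F [-0.3259  0.8659 -0.7602] w 0.08538489559802746
shift(now axes) [-0.8577 -2.5921  3.8686] shift(after turn) [-0.7478 -2.5886  3.8937] turn [ 0.0176 -0.2412 -0.0437]
```

Call:
step_arm(rows=[-0.25,-0.4,0.1,0,-0.24,-0.04,1,-0.25,-0.7,0.4,0,0,0,1,-0.25,-0.7,0.6,0,0,0,1,0,-0.6,0.7,0,0,0,1,0,-0.1,0.7,0,0,0,1,0,0,0.7,0,0,0,1,0,0,0.4,0,0,0,1,0,0,0.2,0,0,0,1,0,0,0,0,0,0,1,0,0,0,0,0,0,1])

```text
time_s: 31.8
tcp_pos: [0.4538, 0.2857, 0.042]
tool_rot: [[0.996, 0.09, 0.003], [0.09, -0.996, -0.0], [0.003, 0.0, -1.0]]
wrist_force: [0.9, 0.3, 0.2]
grip_width: 0.0851
```

```bash
python3 g.py LR .001
```

```text
t 31.8 tcp [0.4538 0.2857 0.042 ] F [0.9409 0.2749 0.2423] w 0.0851431253016454
shift(now axes) [-0.0811  0.0271  1.0237] shift(after turn) [-0.0781  0.0277  1.024 ] turn [ 0.0033 -0.0267  0.0276]
```

Call:
step_arm(rows=[-0.08,0.03,0.05,0,-0.03,0.03,1,0,0,0.3,0,0,0,1,0,0,0.3,0,0,0,1,0,0,0.2,0,0,0,1,0,0,0.1,0,0,0,1,0,0,0.03,0,0,0,1,0,0,0,0,0,0,0.7,0,0,0,0,0,0,0.6,0,0,0,0,0,0,0.4,0,0,0,0,0,0,0.2])

```text
time_s: 33.05
tcp_pos: [0.4515, 0.2846, 0.0017]
tool_rot: [[0.996, 0.087, 0.002], [0.087, -0.996, 0.001], [0.002, -0.001, -1.0]]
wrist_force: [-1.2, 0.0, -1.2]
grip_width: 0.0528
```

Call:
step_arm(rows=[0,0,0,0,0,0,0.2,0,0,0,0,0,0,0.2,0,0,0,0,0,0,0.2,0,0,0,0,0,0,0.2,0,0,0,0,0,0,0.2,0,0,0,0,0,0,0.2,0,0,0,0,0,0,0.2,0,0,0,0,0,0,0.2,0,0,-0.3,0,0,0,0.2,0,0,-0.3,0,0,0,0.2])

```text
time_s: 34.3
tcp_pos: [0.451, 0.2843, 0.0265]
tool_rot: [[0.996, 0.087, 0.001], [0.087, -0.996, 0.0], [0.001, -0.0, -1.0]]
wrist_force: [-1.2, -0.0, -1.0]
grip_width: 0.0526
```

```bash
python3 g.py R -.05 0 .06; python3 - <<'E'
from h import *
im2=capture("side")[:,:,::-1]
cv2.imwrite("pics/j.png",cv2.resize(im2[265:355,205:295],(400,400),interpolation=cv2.INTER_CUBIC))
E
```

```text
t 34.3 tcp [0.451  0.2843 0.0265] F [-1.2151 -0.008  -1.0149] w 0.05255139680200002
shift(now axes) [ 5.2662  2.4425 -1.7082] shift(after turn) [ 4.9211  1.6888 -3.0899] turn [ 0.1718 -2.5016  1.3216]
```

View pics/j.png

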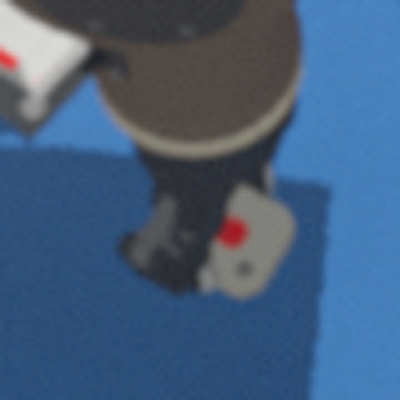

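Call:
step_arm(rows=[0,0,-0.6,0,0,0,0.2,0,0,-0.7,0,0,0,0.2,0,0,-0.7,0,0,0,0.2,0,0,-0.6,0,0,0,0.2,0,0.3,-0.3,0.03,-0.5,0.26,0.2,0,0.4,0,0.03,-0.5,0.26,0.2,0,0.4,0,0.03,-0.5,0.26,0.2,0,0.4,0,0.03,-0.5,0.26,0.2,0,0.2,0,0.03,-0.5,0.26,0.2,0,0,0,0,0,0,0.2])

```text
time_s: 35.6
tcp_pos: [0.4546, 0.2155, 0.1547]
tool_rot: [[0.965, -0.052, -0.256], [-0.05, -0.999, 0.017], [-0.257, -0.003, -0.967]]
wrist_force: [1.1, 0.6, -1.9]
grip_width: 0.0529
```

```bash
python3 g.py R -.05 0 .06
```

```text
t 35.6 tcp [0.4546 0.2155 0.1547] F [ 1.1281  0.6226 -1.9275] w 0.05286744765959346
shift(now axes) [ 5.5765 -0.0183  0.0658] shift(after turn) [ 5.5766 -0.023   0.0528] turn [-0.0296 -0.0223  0.0078]
```

Call:
step_arm(rows=[0.4,-0.02,0,0,0,0,0.2,0.7,0,0,0,0,0,0.2,0.7,-0.02,0,0,0,0,0.2,0.7,0,0,0,0,0,0.2,0.7,-0.02,0,0,0,0,0.2,0.7,-0.02,0,0,0,0,0.2,0.7,-0.02,0,0,0,0,0.2,0.6,0,0,0,0,0,0.2,0.2,0,0,0,0,0,0.2,0,0,0,0,0,0,0.2])

```text
time_s: 36.85
tcp_pos: [0.6745, 0.2148, 0.0984]
tool_rot: [[0.969, -0.042, -0.243], [-0.039, -0.999, 0.015], [-0.243, -0.005, -0.97]]
wrist_force: [-0.5, 0.4, -0.6]
grip_width: 0.0526
```

```bash
python3 g.py R -.052 0 .012
```

```text
t 36.85 tcp [0.6745 0.2148 0.0984] F [-0.4646  0.3766 -0.5528] w 0.05255140582010604
shift(now axes) [-0.1651  0.2454  1.3132] shift(after turn) [-0.1413  0.2449  1.316 ] turn [-0.0164 -0.1522  0.1096]
```

Call:
step_arm(rows=[-0.14,0.24,0.1,-0.02,-0.15,-0.0,0.2,0,0,0.3,0,0,0,0.2,0,0,0.3,0,0,0,0.2,0,0,0.3,0,0,0,0.2,0,0,0.2,0,0,0,0.2,0,0,0.1,0,0,0,0.2,0,0,0,0,0,0,0.2,0,0,0,0,0,0,0.2,0,0,0,0,0,0,0.2,0,0,0,0,0,0,0.2])

```text
time_s: 38.1
tcp_pos: [0.6523, 0.206, 0.0471]
tool_rot: [[0.965, -0.04, -0.259], [-0.038, -0.999, 0.013], [-0.259, -0.002, -0.966]]
wrist_force: [-0.4, -0.2, -1.9]
grip_width: 0.0525
```

```bash
python3 g.py R -.034 0 .0025
```

```text
t 38.1 tcp [0.6523 0.206  0.0471] F [-0.4004 -0.2291 -1.8584] w 0.05252809957621339
shift(now axes) [0.5023 0.0038 0.174 ] shift(after turn) [ 0.5022 -0.0023  0.1743] turn [0.0088 0.0067 0.12  ]
```

Call:
step_arm(rows=[0,0,0.05,0,0,0.12,0.2,0,0,0.05,0,0,0,0.2,0,0,0.04,0,0,0,0.2,0,0,0.03,0,0,0,0.2,0,0,0.03,0,0,0,0.2,0,0,0.03,0,0,0,0.2,0.1,0,0,0,0,0,0.2,0.1,0,0,0,0,0,0.2,0.1,0,0,0,0,0,0.2,0,0,0,0,0,0,0.2])

```text
time_s: 39.35
tcp_pos: [0.663, 0.2055, 0.0366]
tool_rot: [[0.965, -0.053, -0.257], [-0.051, -0.999, 0.013], [-0.258, 0.001, -0.966]]
wrist_force: [2.7, -0.8, 0.7]
grip_width: 0.0525
```

```bash
python3 g.py R -.034 0 .0025
```

```text
t 39.35 tcp [0.663  0.2055 0.0366] F [ 2.7397 -0.8012  0.7091] w 0.05249320305020445
shift(now axes) [ 0.175  -0.0019 -0.0111] shift(after turn) [ 0.175  -0.0017 -0.0113] turn [ 0.0028 -0.0111 -0.0087]
```

Call:
step_arm(rows=[0,0,0.03,0,0,0,0.2,0.06,0,0,0,0,0,0.2,0.06,0,0,0,0,0,0.2,0.06,0,0,0,0,0,0.2,0.05,0,0,0,0,0,0.2,0.04,0,0,0,0,0,0.2,0.03,0,0,0,0,0,0.2,0,0,0,0,0,0,0.2,0,0,0,0,0,0,0.2,0,0,0,0,0,0,0.2])

```text
time_s: 40.6
tcp_pos: [0.6703, 0.2052, 0.0346]
tool_rot: [[0.962, -0.053, -0.267], [-0.051, -0.999, 0.013], [-0.267, 0.001, -0.964]]
wrist_force: [-1.3, -0.2, 2.5]
grip_width: 0.0529
```

```bash
python3 g.py R -.034 0 .0025
```

```text
t 40.6 tcp [0.6703 0.2052 0.0346] F [-1.2517 -0.2429  2.5298] w 0.052870156984939555
shift(now axes) [-0.0156  0.0013 -0.0115] shift(after turn) [-0.0155  0.0013 -0.0117] turn [ 0.009   0.0832 -0.0098]
```

Call:
step_arm(rows=[0.05,0,0,0,0,0,0.2,0,0,0,0,0.08,0,0.2,0,0,0,0,0,0,0.7,0,0,0,0,0,0,0.8,0,0,0,0,0,0,0.8,0,0,-0.2,0,0,0,0.8,0,0,-0.5,0,0,0,0.8,0,0,-0.7,0,0,0,1,0,0,-0.8,0,0,0,1,0,0,-0.8,0,0,0,1])

```text
time_s: 41.85
tcp_pos: [0.7021, 0.2033, 0.1524]
tool_rot: [[0.962, -0.053, -0.266], [-0.052, -0.999, 0.012], [-0.267, 0.003, -0.964]]
wrist_force: [-0.1, 0.1, 0.6]
grip_width: 0.0856
```

```bash
python3 g.py SR .12; python3 - <<'E'
from h import *
im2=capture("side")[:,:,::-1]
cv2.imwrite("pics/k.png",cv2.resize(im2[210:290,165:265],(800,640),interpolation=cv2.INTER_CUBIC)[:600])
E
```

```text
t 41.85 tcp [0.7021 0.2033 0.1524] F [-0.0848  0.0754  0.6322] w 0.0856264658922806
shift(now axes) [-5.8538  3.4988  2.4705] shift(after turn) [-1.7408  6.9946  0.8111] turn [1.0799 2.4204 7.7754]
```

View pics/k.png

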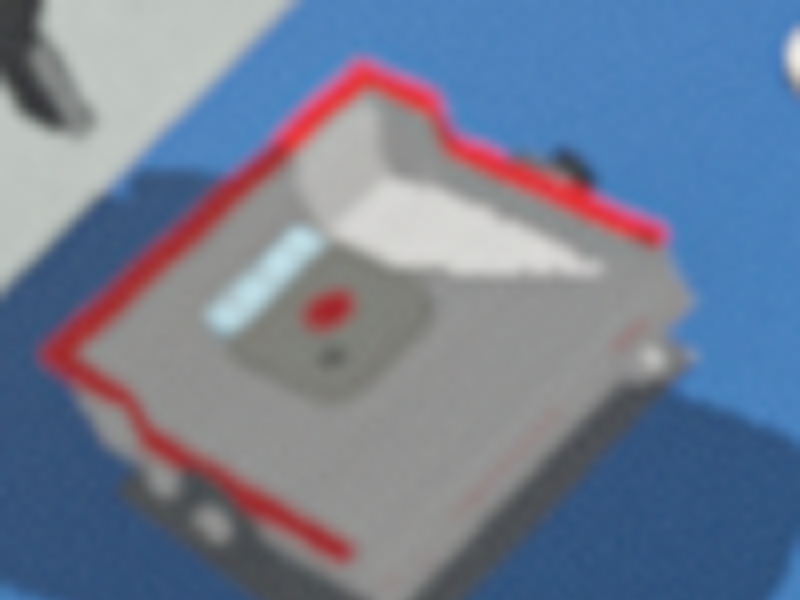

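Call:
step_arm(rows=[-0.3,0.2,-0.2,0,0.5,0,1,-0.6,0.3,-0.1,0,0.5,0,1,-0.7,0.4,0,0,0.5,0,1,-0.7,0.4,0,0,0.5,0,1,-0.7,0.4,0,0,0.5,0,1,-0.7,0.4,0,0,0,0,1,-0.7,0.4,0,0,0,0,1,-0.7,0.3,0,0,0,0,1,-0.6,0.2,0,0,0,0,1,-0.1,0,0,0,0,0.5,1])

```text
time_s: 43.15
tcp_pos: [0.4669, 0.0926, 0.1902]
tool_rot: [[0.994, -0.107, 0.017], [-0.107, -0.994, 0.0], [0.017, -0.002, -1.0]]
wrist_force: [-1.1, -1.4, 0.3]
grip_width: 0.0853
```

```bash
python3 g.py SR .06
```

```text
t 43.15 tcp [0.4669 0.0926 0.1902] F [-1.1416 -1.3522  0.346 ] w 0.08532483134034399
shift(now axes) [-0.606   0.4638  3.2448] shift(after turn) [-0.0806  0.7116  3.2555] turn [-0.0802 -0.145   7.3122]
```

Call:
step_arm(rows=[-0.3,0.2,0.1,0,-0.14,0.8,1,-0.2,0.2,0.3,0,0,0.8,1,0,0,0.4,0,0,0.8,1,0,0,0.4,0,0,0.8,1,0,0,0.5,0,0,0.8,1,0,0,0.5,0,0,0.8,1,0,0,0.5,0,0,0.8,1,0,0,0.4,0,0,0.8,1,0,0,0.1,0,0,0.7,1,0,0,0,0,0,0,1])

```text
time_s: 44.4
tcp_pos: [0.4497, 0.0797, 0.0634]
tool_rot: [[0.64, -0.768, 0.013], [-0.768, -0.64, 0.004], [0.006, -0.013, -1.0]]
wrist_force: [0.6, 0.2, 0.7]
grip_width: 0.0853
```

```bash
python3 g.py SR .001
```

```text
t 44.4 tcp [0.4497 0.0797 0.0634] F [0.5913 0.1912 0.6854] w 0.08533541992820615
shift(now axes) [-0.0608  0.1939  1.5575] shift(after turn) [-0.0525  0.1742  1.5601] turn [-0.1196 -0.0544 -0.0298]
```

Call:
step_arm(rows=[-0.05,0.18,0.05,-0.12,-0.05,-0.03,1,0,0,0.4,0,0,0,1,0,0,0.4,0,0,0,1,0,0,0.3,0,0,0,1,0,0,0.2,0,0,0,1,0,0,0.1,0,0,0,1,0,0,0,0,0,0,1,0,0,0,0,0,0,1,0,0,0,0,0,0,1,0,0,0,0,0,0,1])

```text
time_s: 45.65
tcp_pos: [0.444, 0.0761, 0.0062]
tool_rot: [[0.649, -0.761, 0.003], [-0.761, -0.649, -0.001], [0.002, -0.002, -1.0]]
wrist_force: [-0.2, -0.1, 0.1]
grip_width: 0.0854
```

```bash
python3 g.py SR .001
```

```text
t 45.65 tcp [0.444  0.0761 0.0062] F [-0.1537 -0.1054  0.1219] w 0.08535246829773285
shift(now axes) [-0.029   0.0076  0.1293] shift(after turn) [-0.0286  0.0076  0.1294] turn [-0.0175 -0.023   0.0755]
```

Call:
step_arm(rows=[-0.02,0,0.07,0,0,0.07,1,0,0,0.05,0,0,0,1,0,0,0,0,0,0,0.7,0,0,0,0,0,0,0.55,0,0,0,0,0,0,0.45,0,0,0,0,0,0,0.3,0,0,0,0,0,0,0.1,0,0,0,0,0,0,0.1,0,0,0,0,0,0,0.1,0,0,0,0,0,0,0.1])

```text
time_s: 46.9
tcp_pos: [0.4435, 0.0768, 0.0014]
tool_rot: [[0.643, -0.766, 0.003], [-0.766, -0.643, -0.001], [0.003, -0.002, -1.0]]
wrist_force: [0.3, 0.2, -0.2]
grip_width: 0.0405
```

Call:
step_arm(rows=[0,0,0,0,0,0,0.1,0,0,0,0,0,0,0.1,0,0,0,0,0,0,0.1,0,0,0,0,0,0,0.1,0,0,0,0,0,0,0.1,0,0,0,0,0,0,0.1,0,0,0,0,0,0,0.1,0,0,0,0,0,0,0.1,0,0,0,0,0,0,0.1,0,0,0,0,0,0,0.1])

```text
time_s: 48.15
tcp_pos: [0.4435, 0.0768, 0.0014]
tool_rot: [[0.643, -0.766, 0.003], [-0.766, -0.643, -0.001], [0.003, -0.002, -1.0]]
wrist_force: [-1.2, 0.2, 0.3]
grip_width: 0.0406
```

```bash
python3 g.py R -.04 0 .06; python3 - <<'E'
from h import *
im2=capture("side")[:,:,::-1]
cv2.imwrite("pics/l.png",cv2.resize(im2[225:295,270:340],(400,400),interpolation=cv2.INTER_CUBIC))
E
```

```text
t 48.15 tcp [0.4435 0.0768 0.0014] F [-1.1768  0.246   0.2982] w 0.04056329023279988
shift(now axes) [ 1.3403 -6.5686 -2.2546] shift(after turn) [ 4.9273 -3.5015 -3.6724] turn [-1.034  -2.3898 -7.7853]
```

View pics/l.png

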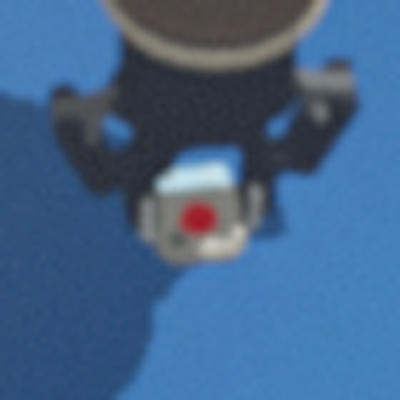

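Call:
step_arm(rows=[0,0,-0.4,0,0,0,0.1,0,0,-0.6,0,0,-0.7,0.1,0,0,-0.6,0,0,-0.8,0.1,0,0,-0.6,0,0,-0.8,0.1,0,0,-0.6,0,0,-0.8,0.1,0,0,-0.6,0,0,-0.8,0.1,0,0,-0.1,0,0,-0.8,0.1,0,0,0,0,0,-0.8,0.1,0,0,0,0,0,-0.8,0.1,0,0,0,0,0,-0.8,0.1])

```text
time_s: 49.45
tcp_pos: [0.4421, 0.0768, 0.1461]
tool_rot: [[0.994, -0.105, 0.003], [-0.105, -0.994, -0.001], [0.003, 0.0, -1.0]]
wrist_force: [-0.7, -0.9, 0.7]
grip_width: 0.0407
```

```bash
python3 g.py R -.04 0 .06
```

```text
t 49.45 tcp [0.4421 0.0768 0.1461] F [-0.6976 -0.9245  0.7329] w 0.04066992457061685
shift(now axes) [ 5.5473 -3.8041  1.3581] shift(after turn) [ 5.8969 -3.5043 -0.1876] turn [-0.0614 -2.5246 -0.5036]
```

Call:
step_arm(rows=[0,-0.3,-0.2,0,-0.5,-0.1,0.1,0,-0.6,0,0,-0.5,-0.1,0.1,0,-0.6,0,0,-0.5,-0.1,0.1,0,-0.6,0,0,-0.5,-0.1,0.1,0,-0.6,0,0,-0.5,-0.1,0.1,0,-0.6,0,0,0,0,0.1,0.3,-0.1,0,0,0,0,0.1,0.6,0,0,0,0,0,0.1,0.6,0,0,0,0,0,0.1,0.2,0,0,0,0,0,0.1])

```text
time_s: 50.7
tcp_pos: [0.519, 0.2115, 0.1352]
tool_rot: [[0.963, -0.05, -0.265], [-0.047, -0.999, 0.019], [-0.266, -0.005, -0.964]]
wrist_force: [-0.7, -0.6, -0.0]
grip_width: 0.0407
```

```bash
python3 g.py R -.04 0 .06
```

```text
t 50.7 tcp [0.519  0.2115 0.1352] F [-0.7427 -0.5501 -0.0338] w 0.04067612353264454
shift(now axes) [ 4.1441 -0.0252 -0.0287] shift(after turn) [ 4.1441 -0.0402  0.0008] turn [-0.0449  0.0683  0.0348]
```

Call:
step_arm(rows=[0.5,-0.04,0,-0.04,0.07,0.03,0.1,0.7,0,0,0,0,0,0.1,0.7,0,0,0,0,0,0.1,0.7,0,0,0,0,0,0.1,0.7,0,0,0,0,0,0.1,0.5,0,0,0,0,0,0.1,0.1,0,0.2,0,0,0,0.1,0,0,0.2,0,0,0,0.1,0,0,0,0,0,0,0.1,0,0,0,0,0,0,0.1])

```text
time_s: 51.95
tcp_pos: [0.6646, 0.2009, 0.0764]
tool_rot: [[0.963, -0.054, -0.264], [-0.052, -0.999, 0.012], [-0.264, 0.002, -0.964]]
wrist_force: [0.0, 0.2, -0.3]
grip_width: 0.0404
```

```bash
python3 g.py R -.035 0.0003 .02
```

```text
t 51.95 tcp [0.6646 0.2009 0.0764] F [ 0.0394  0.1793 -0.2787] w 0.04040137308921085
shift(now axes) [ 0.3646 -0.122   0.5224] shift(after turn) [ 0.3619 -0.1205  0.5246] turn [ 0.0139  0.0528 -0.0172]
```

Call:
step_arm(rows=[0.18,-0.12,0.1,0,0.05,0,0.1,0.18,0,0.2,0,0,0,0.1,0,0,0.15,0,0,0,0.1,0,0,0.06,0,0,0,0.1,0,0,0,0,0,0,0.1,0,0,0,0,0,0,0.1,0,0,0,0,0,0,0.1,0,0,0,0,0,0,0.1,0,0,0,0,0,0,0.1,0,0,0,0,0,0,0.1])

```text
time_s: 53.2
tcp_pos: [0.6742, 0.2059, 0.0523]
tool_rot: [[0.965, -0.053, -0.257], [-0.052, -0.999, 0.012], [-0.258, 0.002, -0.966]]
wrist_force: [-0.7, 0.4, -0.5]
grip_width: 0.0406
```

```bash
python3 g.py R -.024 0.0 .0147
```

```text
t 53.2 tcp [0.6742 0.2059 0.0523] F [-0.7388  0.4196 -0.5145] w 0.04059060356532758
shift(now axes) [0.2562 0.0219 0.1359] shift(after turn) [0.2564 0.0224 0.1356] turn [ 0.0115 -0.0123 -0.0129]
```

Call:
step_arm(rows=[0,0.02,0.05,0,0,0,0.1,0,0,0.05,0,0,0,0.1,0,0,0.04,0,0,0,0.1,0,0,0.03,0,0,0,0.1,0,0,0.02,0,0,0,0.1,0,0,0,0,0,0,0.1,0.06,0,0,0,0,0,0.1,0.06,0,0,0,0,0,0.1,0,0,0,0,0,0,0.1,0,0,0,0,0,0,0.1])

```text
time_s: 54.45
tcp_pos: [0.6778, 0.2048, 0.0452]
tool_rot: [[0.965, -0.053, -0.256], [-0.052, -0.999, 0.013], [-0.256, 0.001, -0.967]]
wrist_force: [-1.7, -0.6, 2.3]
grip_width: 0.0407
```

```bash
python3 g.py R -.024 0.0 .0147
```

```text
t 54.45 tcp [0.6778 0.2048 0.0452] F [-1.6977 -0.5827  2.3196] w 0.04067562882077046
shift(now axes) [ 0.1231  0.0018 -0.0135] shift(after turn) [ 0.123   0.0019 -0.0138] turn [ 0.0071 -0.0245 -0.0124]
```

Call:
step_arm(rows=[0.05,0,0,0,0,0,0.1,0.05,0,0,0,0,0,0.1,0.05,0,0,0,0,0,0.1,0.05,0,0,0,0,0,0.1,0.04,0,0,0,0,0,0.1,0.04,0,0,0,0,0,0.1,0,0,0,0,0,0,0.1,0,0,0,0,0,0,0.1,0,0,0,0,0,0,0.1,0,0,0,0,0,0,0.1])

```text
time_s: 55.7
tcp_pos: [0.6839, 0.2046, 0.0435]
tool_rot: [[0.962, -0.053, -0.267], [-0.052, -0.999, 0.012], [-0.267, 0.002, -0.964]]
wrist_force: [-1.3, 0.3, 5.1]
grip_width: 0.0402
```

```bash
python3 g.py R -.024 0.0 .0147
```

```text
t 55.7 tcp [0.6839 0.2046 0.0435] F [-1.3052  0.2854  5.1331] w 0.040204041924964205
shift(now axes) [-0.0367  0.003  -0.0128] shift(after turn) [-0.0365  0.0029 -0.0132] turn [ 0.0174  0.0855 -0.0125]
```

Call:
step_arm(rows=[0.05,0,0,0,0,0,0.1,0,0,0,0,0.08,0,0.1,0,0,0,0,0,0,0.55,0,0,0,0,0,0,0.65,0,0,0,0,0,0,0.7,0,0,-0.2,0,0,0,0.7,0,0,-0.5,0,0,0,0.8,0,0,-0.7,0,0,0,1,0,0,-0.8,0,0,0,1,0,0,-0.8,0,0,0,1])

```text
time_s: 56.95
tcp_pos: [0.7157, 0.2027, 0.1611]
tool_rot: [[0.962, -0.053, -0.267], [-0.052, -0.999, 0.011], [-0.267, 0.004, -0.964]]
wrist_force: [0.8, -0.6, -0.3]
grip_width: 0.0854
```

Call:
step_arm(rows=[-0.5,0,-0.4,0,0.4,0,1,-0.8,0,-0.4,0,0.4,0,1,-0.8,0.5,-0.4,0,0.4,0,1,-0.8,0.8,0,0,0.4,0,1,-0.5,0.8,0,0,0.4,0,1,0,1,0,0,0.4,0,1,0,1,0,0,0,0,1,0,1,0,0,0,0,1,0,1,0,0,0,0,1,0,1,0,0,0,0,1])

```text
time_s: 58.2
tcp_pos: [0.578, -0.0795, 0.2447]
tool_rot: [[0.999, -0.049, 0.004], [-0.049, -0.999, -0.002], [0.004, 0.002, -1.0]]
wrist_force: [1.3, -0.4, -0.7]
grip_width: 0.0852
```

Call:
step_arm(rows=[0,1,0,0,0,0,1,0,1,0,0,0,0,1,0,1,0,0,0,0,1,0,1,0,0,0,0,1,0,1,0,0,0,0,1,0,1,0,0,0,0,1,0,1,0,0,0,0,1,0,1,0,0,0,0,1,0,0.5,0,0,0,0,1,0,0,0,0,0,0,1])

```text
time_s: 59.45
tcp_pos: [0.5604, -0.4344, 0.2522]
tool_rot: [[0.999, -0.054, 0.011], [-0.053, -0.999, -0.005], [0.011, 0.005, -1.0]]
wrist_force: [0.5, -0.0, 0.5]
grip_width: 0.0853
```

```bash
python3 - <<'E'
from h import *
im=capture("top")[:,:,::-1]; im2=capture("side")[:,:,::-1]
cv2.imwrite("pics/topE.png",im);cv2.imwrite("pics/sideE.png",im2)
r=lambda i,u,v:cv2.resize(i[v-40:v+40,u-50:u+50],(400,300),interpolation=cv2.INTER_CUBIC)
cv2.imwrite("pics/m.png",np.vstack([np.hstack([r(im,193,170),r(im,352,181)]),np.hstack([r(im2,212,252),r(im2,295,175)])]))
E
```

```text
(no output)
```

View pics/m.png

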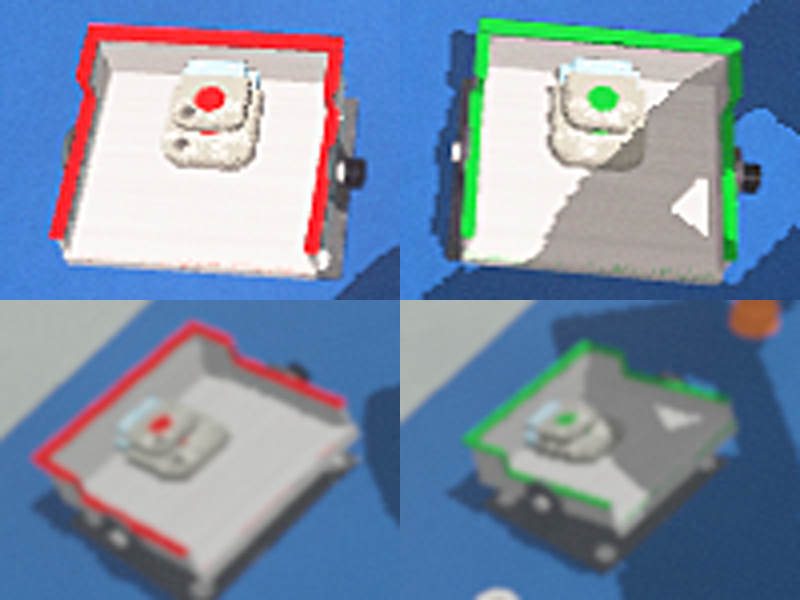

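```bash
python3 - <<'E'
from h import *
from g import binpose
def onplane(uv,b,zb):
    p,R=binpose(b,0,0,zb); R=R@np.diag([1,-1,-1.]); n=R[:,2]
    o,d=ray("top",uv); X=o+d*(((p-o)@n)/(d@n))[:,None]
    o0,_=binpose(b,0,0,0); return (X-o0)@R*1e3
for b,back,foot in(("R",(143+205/4,130+169/4),[(140+118/4,130+76/4),(140+338/4,130+88/4)]),("G",(302+195/4,141+171/4),[(300+95/4,135+97/4),(300+312/4,135+113/4)])):
    print(b,"back",onplane(np.array([back])-.4,b,0),"foot",onplane(np.array(foot)-.4,b,0))
for b in "RG":
  D=[]
  for n in("top","side"):
    hsv=cv2.cvtColor(cv2.imread(f"pics/{n}E.png"),cv2.COLOR_BGR2HSV)
    m=(cv2.inRange(hsv,(0,120,80),(6,255,255))|cv2.inRange(hsv,(172,120,80),(180,255,255))) if b=="R" else cv2.inRange(hsv,(45,90,50),(80,255,255))
    p,_=binpose(b,-.029,0,.021); q=proj(n,p)[0]; k,l,s,c=cv2.connectedComponentsWithStats(m)
    i=[i for i in range(1,k) if s[i,4]<90 and np.hypot(*(c[i]-q))<12]; i=max(i,key=lambda i:s[i,4]); D.append((n,c[i]));print(n,s[i,4],c[i],q)
  (o1,d1),(o2,d2)=[ray(n,c) for n,c in D]; d1,d2=d1[0],d2[0]
  t=np.linalg.lstsq(np.c_[d1,-d2],o2-o1,rcond=None)[0]; P1,P2=o1+t[0]*d1,o2+t[1]*d2
  o0,R=binpose(b,0,0,0); R=R@np.diag([1,-1,-1.]); print(b,"dot in bin mm",((P1+P2)/2-o0)@R*1e3,"gap",np.linalg.norm(P1-P2)*1e3)
# bystanders
a,e=cv2.imread("pics/top0.png"),cv2.imread("pics/topE.png")
for nm,(x,y,w,h) in dict(ring=(270,180,24,24),boot=(434,172,30,28),plier=(100,150,36,66)).items():
    r=cv2.matchTemplate(e[y-10:y+h+10,x-10:x+w+10],a[y:y+h,x:x+w],cv2.TM_CCOEFF_NORMED); v,p=cv2.minMaxLoc(r)[1::2]; print(nm,v,np.array(p)-10)
E
```

```text
R back [[-58.1711   1.8094   0.    ]] foot [[  2.532   73.011    0.    ]
 [  1.5534 -62.5168   0.    ]]
G back [[-58.9073   0.9894   0.    ]] foot [[  1.2453  65.6893  -0.    ]
 [  2.4905 -64.2048  -0.    ]]
top 39 [195.0256 155.8462] [194.8356 156.5546]
side 13 [201.5385 244.6154] [202.4304 245.306 ]
R dot in bin mm [-27.0596  -0.0899  22.2868] gap 1.466081508957877
top 44 [352.3409 166.9318] [352.4455 167.6426]
side 8 [286.375 166.25 ] [286.9901 166.8901]
G dot in bin mm [-28.4472   0.8877  23.7948] gap 0.6998145679522969
ring 0.9911025166511536 [0 0]
boot 0.8759793639183044 [0 0]
plier 0.9925965666770935 [0 0]
```

```bash
python3 -c "
from cell import *
print(observe()['joint_velocities']); print(hand_in())"
```

```text
[ 0.82056491 -0.28349997  0.61560216  0.02305603 -0.16208194  0.03368719]
the job is handed in; nothing more can be done
None
```

I placed all four cans and handed the job in at about 59.5 s of simulated time. In each bin the large can lies at the backstop with the small one on top of it. I set each can down, slid it down the slope until the arm stopped advancing, and then released it.

**Last checks (top and side pictures):**
- **Pictures:** Both stacks show dot up, header at the backstop and the small can squarely on the large one.
- **Dot positions:** The small cans' dots came out at x ≈ -27 mm (red) and -28 mm (green) in their bins. I expected about -29 mm, and the bin position is known to about 2 mm. Side to side they are within 1 mm of the middle.
- **Dot heights:** The dots measured 22.3 mm (red) and 23.8 mm (green), against 21 mm if flat. I took this as measurement error, because the side view of the dots is only 8–13 pixels.
- **Bystanders:** The ring, boot and plier have not shifted in the top picture. The boot's image match was weaker (0.88), probably because of the arm's shadow.

**Check that disagreed:** The large cans' rear edges first came out at about 60 mm from the backstop instead of 68 mm. I traced this to using the wrong vertical zoom factor for the picture. Corrected by hand it gives about 67–68 mm, which fits full contact, but I did not rerun it.

The push against the backstop was inferred from the stalled motion and a slight tilt of the tool. The wrist force showed no clear peak there.

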